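# Lock away the cutting die and latch the gate

## Robot

A 7-joint arm with a two-finger parallel gripper is mounted at the origin on a cart in front of the work surface, level with it; the furniture and walls round the work are solid. World frame = base frame: x ahead of the robot, y to its left, z up, the work surface at z = 0. Lengths are in m, angles in rad, forces in N, time in s.
With the tool pointing down it reaches from about 0.4 to 0.85 m from the base axis. Payload 4.5 kg.
Tool frame: the origin (TCP) lies midway between the tips of the shut fingers; the grasp point (between the pads) lies 19 mm behind it (r.grip_point_offset is the distance from the TCP to the grasp point, in m); z points along the fingers, y is the line along which they close (so a half turn about z gives the same grasp; the last joint's range is limited). The gripper opens to 88 mm and grips with 3 to 60 N. Pads are 18 mm wide; open, the fingers measure 123 mm over their backs; the gripper's body (75 mm by 187 mm) begins 45 mm behind the grasp point.
Start: joints at [1.359, 0.689, -0.195, 1.565, 0.157, 0.902, -0.215], TCP at [0.152, -0.606, 0.239] pointing down, gripper open.
Joint ranges: [-3.01, 3.01], [-0.46, 2.08], [-1.47, 1.51], [0.13, 2.56], [-1, 4.14], [0.04, 2.09], [-2.66, 2.66]. Speed limits (rad/s): [2.57, 2.57, 3.14, 3.14, 3.14, 3.14, 3.14].

## Interface

Orientations are given as a unit quaternion [x, y, z, w].
In Python, from plant import r, optics gives the robot as it stands.
- The arm moves only by the shell command python3 -m pendant 'ROWS' [OPENING] [FORCE]. ROWS is JSON, a list of rows, each a list of 6 numbers: the shift along the tool's x, y, z as a fraction of full scale, then the turn, a rotation vector about the tool's x, y, z as a fraction of full scale. A call has 1 to 5 rows; each row shifts and turns the commanded pose from where the row before left it, along the tool's axes as they then stand; what a row does not reach is not made up. Full scale, the value 1, is 0.025 m for a shift and pi rad for a turn. A row lasts 1/12 s, in which the tool goes at most 41.7 mm and 7.16 degrees, less where a joint would pass 70% of its speed; a pose out of reach is approached as far as the arm can. A call with a number of a shift or a turn outside -1 to 1 is refused whole. A call with a gripper value outside its range is refused whole. OPENING is the opening, from -1 (shut) to 1 (fully open), set as the call begins (- or left out, the last holds). The fingers move at their own pace and stop on an object; FORCE is the grip in N (left out, the last holds). Time passes only in rows, so rows that do not move let the fingers close. It gives the time, the measured TCP pose, the force, the opening and the grip force at its end, in the units of the state.
- r.get_state(): the state, without advancing time (a new reading comes with each control period).
- optics.snapshot(name): name is "scene" or "top" or "wrist"; returns (picture, depth): 384x512x3 uint8, blue, green, red; 384x512 float32, m along the optical axis (not along the pixel's ray), 0 where there is no reading.
- optics.calibration(name): a dict with "vfov" (degrees; the focal length in pixels is half the picture's height over the tangent of half this angle, whatever the lens; pixels are square), "cx", "cy" (the principal point, pixels), "cam_to_world" (4x4, takes a point from camera to world coordinates); the wrist camera has in their place "tool_from_camera" (4x4, takes a point from camera to tool coordinates, whose origin is the TCP and whose axes are the flange's). Camera axes: x right, y up, looking along -z (the intrinsics and any distortion apply to the point x, -y, -z); pixel columns grow to the right and rows downward; lengths in m; the calibration is good to about 2 mm. A picture is of the moment at which its call begins: read the wrist's pose just before it. calibration takes no time and is no camera call.
- r.finish_job(): hands the job in; it is judged then, once.
The state is a dict: "clock": time; "q": joint angles; "qd": joint speeds; "joint_torque": joint torques, N m; "tool_pos": TCP position; "eef_rot": TCP orientation; "contact_force": force on the tool from outside, world axes, zero at the start; "moment": the same for the moment, N m; "opening": opening from 0.0 (shut) to 1.0 (fully open); "finger_force": force on a finger pad.
Only numpy, scipy, OpenCV 4.12 (cv2) and the standard library are available. Lean on these libraries where they do the work, as an engineer would, in place of code of your own. Each camera call takes 0.05 s, during which the arm holds its last target. There are 200 camera calls.

## Task

Put the sharp cutting die away: slide it flat along the bench, without lifting it, through the open doorway until it is fully inside the blue die locker. Then close the sliding gate completely, lifting the red latch bar by its black knob over the brass striker and letting it drop level into the catch behind the striker. Leave the rivet jar, the thread spool and the wax block where they stand.

Things in the scene. Friction and masses are not known exactly. Their poses are not given: they have to be found in the camera images.
- die_tongue: Loose cutting die: a bent grey steel strip forming a closed tongue-shaped ring, about 0.22 kg, 120 mm long (its x, -60 to +60), 70 mm wide (y), 32 mm high. It lies flat on the bench, a narrow end toward the doorway, centre about 130 mm in front of it. Origin: centre of its underside.
- die_locker: Blue steel locker fixed to the bench. Origin on the bench in the doorway's front plane, 10 mm right of its middle; x points into the locker, y to its left, z up. Doorway y -65 to +85, z 0 to 110 mm, no sill (the bench is its floor); inside 136 mm deep, roof at 202 mm. Right jamb y -85 to -65 mm. A gate rail runs in front at z 114 to 128 mm, x -12 to -4 mm.
- gate (a joint): Slide of the hanging gate (aluminium frame with thin bars, 158 mm wide, 6 mm thick, locker x -12 to -6, z 4 to 112 mm). Metres: 0 = fully closed, against its stop; grows as it slides left (locker +y), up to 0.2; friction about 1 N. At 0.18 and more the doorway is free.
- gate_mid (a point): Middle of the gate panel; in the locker frame at x = -9, y = 16 mm + gate value, z = 58 mm.
- latch (a joint): Hinge of the red latch bar on the front of the gate. Radians: 0 = level, down on its stop, where its weight (about 0.15 kg) brings it; grows as the right end is lifted, up to 0.6. With the bar down its tooth hits the striker's left face and stops the gate at about 0.032; raised above 0.18 it passes over. With the gate closed it drops in on the right of the striker with 3 mm play.
- knob (a point): Grip point of the black knob on the latch bar: a round bar 16 mm in diameter along the locker's x, sticking out 42 mm from the bar toward the robot, with a 20 mm end disc. This point is at locker x -48 mm, z 75 mm when level, y -60 mm + gate value, 105 mm right of the pivot. It turns between the fingers as the bar tilts, and the gate follows it sideways.
- tooth_tip (a point): Lower end of the tooth that hangs 16 mm below the bar at its right end, 130 to 143 mm from the pivot; 51 mm above the bench when the bar is level.
- rivet_jar: Loose glass jar of rivets with white lid, 64 mm diameter, 97 mm high; bystander. Origin: centre of its underside.
- thread_spool_1: Loose red thread spool standing on end, 38 mm diameter, 49 mm high; bystander. Origin: centre of its underside.
- wax_block: Loose cream wax block, 34x62x24 mm; bystander. Origin: centre of its underside.
- canopy_edge (a point): Lower front edge of the canopy, above the locker's origin: locker x -28, z 160 mm. The canopy (y -95 to +296, up to z 202 mm) overhangs the gate, so the hand cannot stand upright over the knob or at the doorway: tilt the tool 37 to 48 degrees to push the die in, 26 to 45 at the knob, its upper end leaning back out of the locker (locker -x), if need be also somewhat sideways.
- striker_top (a point): Centre of the top face of the brass striker, a square-faced block without ramp fixed on the right jamb: locker y -82 to -66, x -23 to 0, top at z 65 mm.
- pivot (a point): Pivot of the latch bar; in the locker frame at y = 45 mm + gate value, z = 75 mm. The hinge axis is the locker's x. The bar (16 mm high, 8 mm thick) points right from here, 143 mm long.
Mind the look-alikes: they are no part of the job. What is meant by the die_tongue is not orange, and is the smaller of those in its own colour.

How it is judged:
By the outcome, as a careful person would: the job done as asked, in the order asked, and still so for the second after the job is handed in, with the robot touching nothing.
It also fails if it takes over 54 s, if anything falls off the work surface, if the arm or the gripper's body presses on something with over 40 N, if the wrist force passes 120 N, or if a joint passes its speed limit or range.

## Working session

There is one attempt and no reset: what is moved stays moved. The work goes in short steps, Python scripts to look and compute and a shell command to move; the robot and the scene stay as the last step left them, time stands still between calls to the robot, and variables do not carry over. Pictures are saved under pics/ and viewed, at most 12 in all, crops included, and the job is handed in when it is done.

```bash
ls; mkdir -p pics; python3 - <<'E'
from plant import r, optics
import cv2, json
print(r.get_state(), r.grip_point_offset)
for n in ["scene","top"]:
    im,d=optics.snapshot(n); cv2.imwrite(f"pics/{n}0.png",im)
    import numpy as np; np.save(f"pics/{n}0.npy",d)
    print(n,optics.calibration(n))
print(optics.calibration("wrist"))
E
```

```text
pics
{'clock': 0.0, 'q': array([ 1.35880346,  0.68998577, -0.19448793,  1.56632079,  0.15731693,
        0.90250139, -0.21508105]), 'qd': array([-5.37204481e-04, -5.36692804e-04,  1.05544953e-04,  4.39926402e-04,
        7.80654763e-05,  8.53977160e-04,  1.22295014e-03]), 'joint_torque': array([-6.08949740e-04, -5.27561796e+01, -1.26701608e+00, -1.53426057e+01,
       -5.26399794e-02,  6.45259162e-03,  1.90703645e-04]), 'tool_pos': array([ 0.15186103, -0.60562877,  0.23791445]), 'eef_rot': array([ 9.92451748e-01,  1.22632359e-01, -1.91380294e-04, -8.91597735e-04]), 'contact_force': array([-1.75559355, -0.06802127,  0.40488904]), 'moment': array([-0.02971539,  0.02692225,  0.02101492]), 'finger_force': 0.0, 'opening': 1.0012832924421162} 0.0187
scene {'vfov': 55.64072797280471, 'cx': 259.5394106316457, 'cy': 191.44585454024877, 'cam_to_world': array([[-0.79076851,  0.27835157, -0.54516563, -0.08573869],
       [-0.61196928, -0.37895969,  0.69417804,  0.86169212],
       [-0.01337025,  0.88255875,  0.470012  ,  0.66643832],
       [ 0.        ,  0.        ,  0.        ,  1.        ]])}
[... 184 characters left out ...]
],
       [-9.99767555e-01, -2.11584961e-02,  4.14173201e-03,
         6.01575401e-02],
       [-3.09093782e-04,  2.06148504e-01,  9.78520669e-01,
         1.45387953e+00],
       [ 0.00000000e+00,  0.00000000e+00,  0.00000000e+00,
         1.00000000e+00]])}
{'vfov': 63.24078261980246, 'cx': 256.7025486059211, 'cy': 196.51903740107514, 'tool_from_camera': array([[-1.10970263e-04,  9.60638299e-01,  2.77802170e-01,
         7.23248888e-02],
       [ 9.99999958e-01,  1.80874990e-04, -2.26006816e-04,
         9.19581763e-04],
       [-2.67358268e-04,  2.77802133e-01, -9.60638279e-01,
        -1.45683345e-01],
       [ 0.00000000e+00,  0.00000000e+00,  0.00000000e+00,
         1.00000000e+00]])}
```

View pics/scene0.png

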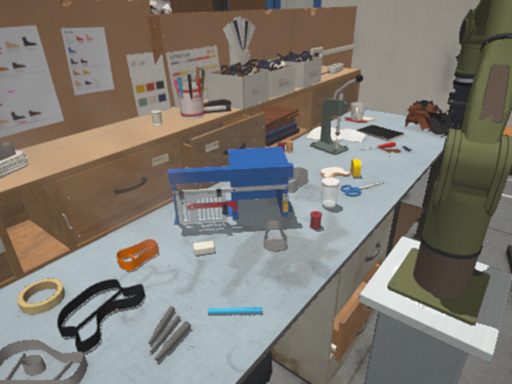

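View pics/top0.png

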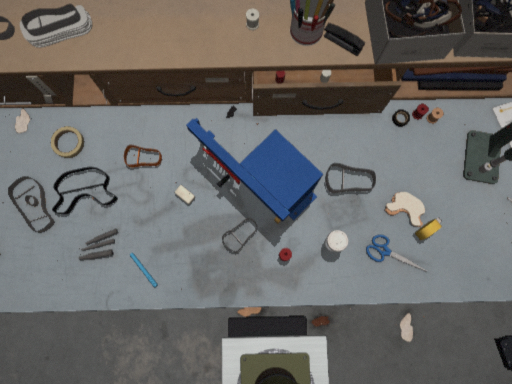

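The scene picture shows the blue locker at (230,190) with the gate slid left. A grey ring lies in front of it at (275,236), the jar is at (330,192), the spool at (316,220) and the wax block at (204,248). Die candidates in the top picture:
- small grey ring at (238,236), in front of the doorway
- larger grey ring at (350,179), right of the locker
- big grey pieces at (30,203)
- orange ring at (143,156)

The one at (238,236) fits, being grey, the smaller of its colour and in front of the doorway. I'll confirm it in a crop.

```bash
cat > h.py <<'E'
import numpy as np, cv2
from plant import r, optics
from scipy.spatial.transform import Rotation as R
def cloud(n,d,T=None):
    c=optics.calibration(n); f=192/np.tan(np.radians(c["vfov"])/2)
    v,u=np.mgrid[:384,:512]
    p=np.stack([(u-c["cx"])/f*d,-(v-c["cy"])/f*d,-d],-1)
    T=c["cam_to_world"] if T is None else T
    return p@T[:3,:3].T+T[:3,3]
E
python3 - <<'E'
from h import *
a=cv2.imread("pics/top0.png"); b=cv2.imread("pics/scene0.png")
c1=cv2.resize(a[120:270,180:380],(800,600),interpolation=cv2.INTER_CUBIC)
cv2.imwrite("pics/crop1.png",c1)
cv2.imwrite("pics/crop2.png",cv2.resize(b[140:265,160:345],(800,540),interpolation=cv2.INTER_CUBIC))
for n,im in (("top",a),("scene",b)):
    P=cloud(n,np.load(f"pics/{n}0.npy")); np.save(f"pics/{n}P.npy",P)
    hsv=cv2.cvtColor(im,cv2.COLOR_BGR2HSV)
    m=(hsv[...,0]>105)&(hsv[...,0]<125)&(hsv[...,1]>150)&(P[...,0]>0.3)&(P[...,2]>.1)
    q=P[m]; print(n,len(q),np.percentile(q[:,2],[2,50,98]))
    t=q[(q[:,2]>.19)&(q[:,2]<.215)]
    bx=cv2.minAreaRect((t[:,:2]*1000).astype(np.float32)); print(bx, cv2.boxPoints(bx).tolist())
    # die region
    s=(slice(212,258),slice(215,265)) if n=="top" else (slice(218,255),slice(258,292))
    q=P[s].reshape(-1,3); q=q[(q[:,2]>.012)&(q[:,2]<.05)]
    bx=cv2.minAreaRect((q[:,:2]*1000).astype(np.float32)); print("die",len(q),np.percentile(q[:,2],[5,95]),bx,cv2.boxPoints(bx).tolist())
    bench=P[260:290,300:340] if n=="top" else P[270:290,300:330]
    print("bench z",np.median(bench[...,2]))
E
```

```text
top 4730 [0.18406428 0.20208686 0.20746086]
((674.3345336914062, 45.73883056640625), (387.35888671875, 171.62948608398438), 43.77928161621094) [[475.12225341796875, -26.305374145507812], [593.8696899414062, -150.22364807128906], [873.5468139648438, 117.78303527832031], [754.7993774414062, 241.70130920410156]]
die 104 [0.01346668 0.03462563] ((463.32684326171875, 99.13180541992188), (68.5254135131836, 117.42123413085938), 48.45089340209961) [[396.6634216308594, 112.43052673339844], [484.5400085449219, 34.54951477050781], [529.990234375, 85.83308410644531], [442.1136779785156, 163.71409606933594]]
bench z 0.0007334615513615583
scene 2322 [0.12997099 0.1990308  0.20229897]
((667.3516845703125, 42.43278503417969), (361.7517395019531, 174.94259643554688), 43.515220642089844) [[475.95391845703125, -18.67535400390625], [596.4102172851562, -145.542236328125], [858.7494506835938, 103.54092407226562], [738.2931518554688, 230.40780639648438]]
die 245 [0.01304786 0.03026204] ((462.8301086425781, 98.92648315429688), (66.82467651367188, 123.14881896972656), 44.37617492675781) [[395.8851318359375, 119.57015991210938], [482.01123046875, 31.547876358032227], [529.7750854492188, 78.28280639648438], [443.64898681640625, 166.30508422851562]]
bench z -0.0015834418487065682
```

View pics/crop1.png

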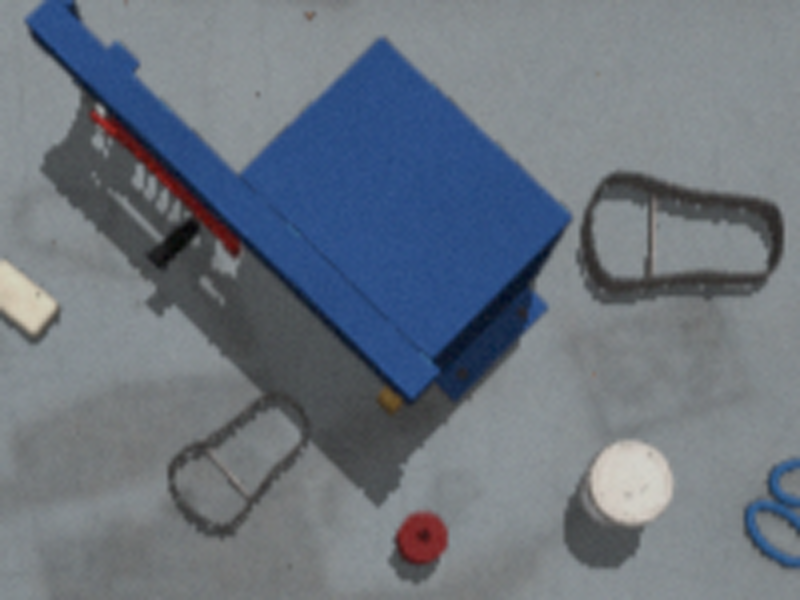

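View pics/crop2.png

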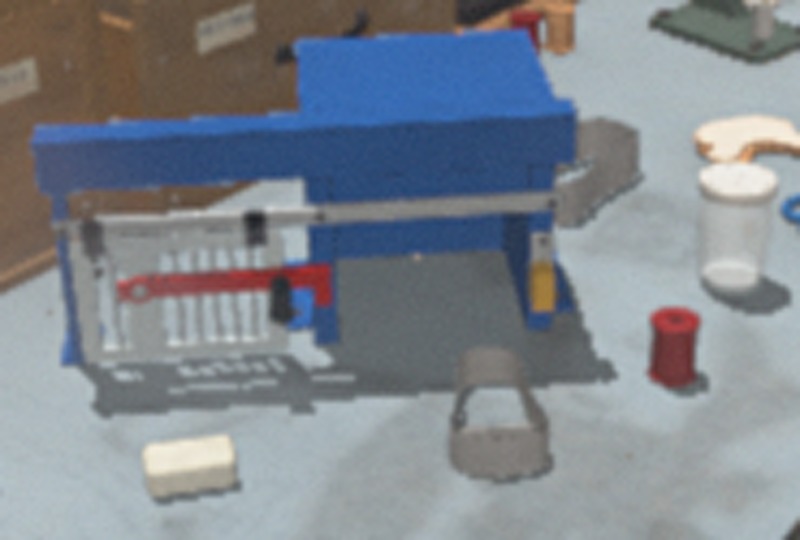

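The crops confirm it. The small grey ring at top (238,236) has its narrow end toward the doorway and is smaller than the grey ring at (350,179). The brass striker shows at crop2 (542,285) and the black knob at crop2 (282,298). Next I'll refine the locker frame.

```bash
cat >> h.py <<'E'
import json,os
if os.path.exists('lock.json'):
    _l=json.load(open('lock.json')); O=np.array(_l['o']+[0.]); yaw=_l['yaw']
    L=np.array([[np.cos(yaw),-np.sin(yaw),0],[np.sin(yaw),np.cos(yaw),0],[0,0,1]])
    def tolock(p): return (np.asarray(p)-O)@L
    def toworld(p): return O+L@np.asarray(p)
def status():
    s=r.get_state(); M=R.from_quat(s['eef_rot']).as_matrix()
    print('t %.2f'%s['clock'],'lock mm',np.round(tolock(s['tool_pos'])*1e3,1),'F lock',np.round(s['contact_force']@L,1),'open %.2f ff %.1f'%(s['opening'],s['finger_force']))
    print('tool in lock axes (rows x,y,z)',np.round((L.T@M).T,3).tolist(),'q',np.round(s['q'],2).tolist())
    return s,M
def go(p,tilt=None,side=0.,yawl=0.):
    """p in locker m; prints needed shift (units of 25mm, tool axes) and turn (rotvec/pi) to pose with given tilt"""
    s,M=status()
    d=M.T@(toworld(p)-s['tool_pos'])
    print('shift units',np.round(d/.025,2), 'mm',np.round(d*1e3,1))
    if tilt is not None:
        t=np.radians(tilt)
        x=np.array([-np.cos(t),0,-np.sin(t)]);z=np.array([np.sin(t),0,-np.cos(t)]);y=np.cross(z,x)
        T=L@R.from_euler('z',yawl,degrees=True).as_matrix()@R.from_euler('x',side,degrees=True).as_matrix()@np.stack([x,y,z],1)
        rv=R.from_matrix(M.T@T).as_rotvec(); n=np.linalg.norm(rv)
        print('turn deg',np.round(np.degrees(rv),1),'rows %.2f'%(np.degrees(n)/7.0),'total units',np.round(rv/np.pi,4))
        print('shift in final axes, units',np.round(T.T@(toworld(p)-s['tool_pos'])/.025,2))
E
python3 - <<'E'
import json; json.dump({'o':[.5618,.018],'yaw':float(__import__('numpy').radians(-46.3))},open('lock.json','w'))
E
python3 - <<'E'
from h import *
for n in ("top","scene"):
    im=cv2.imread(f"pics/{n}0.png"); P=np.load(f"pics/{n}P.npy"); Q=tolock(P)*1e3
    h=cv2.cvtColor(im,cv2.COLOR_BGR2HSV).astype(int)
    near=(abs(Q[...,0])<400)&(abs(Q[...,1])<450)
    def rep(k,m):
        q=Q[m&near]
        if len(q)>3: print(n,k,len(q),[np.round(np.percentile(q[:,i],[3,50,97]),0).tolist() for i in range(3)])
    blue=(h[...,0]>105)&(h[...,0]<125)&(h[...,1]>130)
    top=blue&(Q[...,2]>190)&(Q[...,2]<215)
    rep('top',top)
    q=Q[top]; # front edge fit
    e=[]
    for y in range(-80,280,15):
        s=q[abs(q[:,1]-y)<8]
        if len(s)>3: e.append((y,s[:,0].min()))
    e=np.array(e); print('front edge slope,icpt',np.polyfit(e[:,0],e[:,1],1), np.round(e[::4],0).tolist())
    s=q[q[:,0]<0]; print('ends',np.sort(s[:,1])[[2,-3]])
    rep('brass',(h[...,0]>15)&(h[...,0]<28)&(h[...,1]>130)&(Q[...,1]<-30)&(Q[...,1]>-130)&(abs(Q[...,0])<50))
    rep('red bar',((h[...,0]<6)|(h[...,0]>174))&(h[...,1]>130)&(Q[...,1]>-60)&(abs(Q[...,0])<60))
    rep('knob',(h[...,2]<45)&(Q[...,1]>60)&(Q[...,1]<200)&(Q[...,0]<-20)&(Q[...,0]>-80)&(Q[...,2]>50)&(Q[...,2]<100))
    rep('spool',((h[...,0]<6)|(h[...,0]>174))&(h[...,1]>130)&(Q[...,1]<-60)&(Q[...,0]<0))
    rep('die',(Q[...,2]>15)&(Q[...,2]<45)&(Q[...,0]<-50)&(Q[...,0]>-220)&(Q[...,1]>-75)&(Q[...,1]<60))
    rep('wax',(Q[...,2]>12)&(Q[...,2]<45)&(Q[...,0]<-40)&(Q[...,1]>70)&(Q[...,1]<260)&(h[...,2]>170))
E
```

```text
top top 4617 [[-26.0, 42.0, 137.0], [-79.0, 23.0, 253.0], [197.0, 202.0, 207.0]]
front edge slope,icpt [-1.74917308e-03 -2.75677543e+01] [[-80.0, -27.0], [-20.0, -28.0], [40.0, -27.0], [100.0, -28.0], [160.0, -28.0], [220.0, -28.0]]
ends [-92.8817414  292.56684444]
top brass 14 [[-23.0, -19.0, -16.0], [-79.0, -74.0, -68.0], [47.0, 65.0, 69.0]]
top red bar 122 [[-26.0, -21.0, -17.0], [93.0, 166.0, 237.0], [71.0, 83.0, 88.0]]
top knob 64 [[-72.0, -54.0, -31.0], [122.0, 127.0, 135.0], [75.0, 82.0, 87.0]]
top spool 114 [[-91.0, -76.0, -60.0], [-179.0, -165.0, -149.0], [9.0, 49.0, 56.0]]
top die 93 [[-183.0, -133.0, -68.0], [-52.0, -14.0, 15.0], [16.0, 26.0, 36.0]]
top wax 168 [[-178.0, -162.0, -149.0], [170.0, 197.0, 224.0], [18.0, 24.0, 30.0]]
scene top 1636 [[-30.0, 11.0, 132.0], [-75.0, 37.0, 249.0], [192.0, 200.0, 202.0]]
front edge slope,icpt [ 3.01752738e-03 -3.11541448e+01] [[-80.0, -30.0], [-20.0, -32.0], [40.0, -32.0], [100.0, -30.0], [160.0, -31.0], [220.0, -32.0]]
ends [-87.44961731 290.32472109]
scene brass 40 [[-26.0, -22.0, -13.0], [-78.0, -71.0, -64.0], [37.0, 52.0, 64.0]]
scene red bar 103 [[-28.0, -24.0, -20.0], [96.0, 137.0, 195.0], [59.0, 75.0, 82.0]]
scene spool 50 [[-93.0, -79.0, -65.0], [-175.0, -162.0, -148.0], [14.0, 47.0, 50.0]]
scene die 209 [[-187.0, -171.0, -68.0], [-49.0, -20.0, 15.0], [16.0, 23.0, 31.0]]
scene wax 166 [[-183.0, -170.0, -150.0], [170.0, 199.0, 228.0], [15.0, 22.0, 24.0]]
```

```bash
python3 -m pendant '[[0,0,-1,0,0,0],[0.5,-0.5,-1,0,0,0],[0.95,-0.9,-0.6,0,0,0],[0.95,-0.9,-0.6,0,0,0],[0.95,-0.9,0,0,0,0]]' -0.1 20
python3 -m pendant '[[0.95,-0.9,0,0,0,0],[0.95,-0.9,0,0,0,0],[0.95,-0.9,0,0,0,0],[0.95,-0.9,0,0,0,0],[0.95,-0.9,0,0,0,0]]'
python3 -m pendant '[[0.95,-0.9,0,0,0,0],[0.95,-0.9,0,0,0,0],[0.95,-0.9,0,0,0,0],[0.95,-0.9,0,0,0,0],[0.95,-0.9,0,0,0,0]]'
python3 -c "
from h import *
go([-.25,-.017,.25],45)"
```

```text
clock: 0.52
tool_pos: [0.2151, -0.5085, 0.3213]
eef_rot: [0.993, 0.122, 0.001, 0.002]
contact_force: [2.0, -0.3, 0.8]
opening: 0.64
finger_force: 0.0
clock: 0.93
tool_pos: [0.302, -0.3686, 0.3186]
eef_rot: [0.992, 0.122, -0.0, -0.0]
contact_force: [-0.0, -0.9, 0.4]
opening: 0.451
finger_force: 0.0
clock: 1.35
tool_pos: [0.3898, -0.2307, 0.3186]
eef_rot: [0.992, 0.123, -0.0, -0.0]
contact_force: [0.7, -0.7, -0.0]
opening: 0.448
finger_force: 0.0
t 1.35 lock mm [  61.  -296.2  318.6] F lock [ 1.  0. -0.] open 0.45 ff 0.0
tool in lock axes (rows x,y,z) [[0.494, 0.869, -0.001], [0.869, -0.494, -0.0], [-0.0, -0.0, -1.0]] q [0.62, 0.36, -0.27, 1.94, 0.13, 0.85, -1.04]
shift units [  3.56 -16.33   2.74] mm [  89.1 -408.3   68.6]
turn deg [ -46.6  -27.1 -112.4] rows 17.80 total units [-0.2588 -0.1504 -0.6243]
shift in final axes, units [10.73 11.17 -6.86]
```

```bash
for i in 1 2 3; do python3 -m pendant '[[0,0,0,0,0,-0.039],[0,0,0,0,0,-0.039],[0,0,0,0,0,-0.039],[0,0,0,0,0,-0.039],[0,0,0,0,0,-0.039]]' >/dev/null; done
python3 -m pendant '[[0,0,0,0,0,-0.039],[0,0,0,0,0,-0.039]]' >/dev/null
python3 -c "
from h import *
go([-.25,-.017,.25],45)"
```

```text
t 2.77 lock mm [  61.6 -297.7  318.5] F lock [-0.4  0.2 -0.5] open 0.45 ff 0.0
tool in lock axes (rows x,y,z) [[-1.0, -0.001, 0.001], [-0.001, 1.0, -0.0], [-0.001, -0.0, -1.0]] q [1.01, 0.45, -0.84, 1.93, 0.41, 0.95, 0.73]
shift units [12.45 11.24  2.74] mm [311.2 281.1  68.5]
turn deg [  0.  -45.    0.1] rows 6.43 total units [ 0.     -0.2502  0.0004]
shift in final axes, units [10.75 11.23 -6.88]
```

```bash
for i in 1 2; do python3 -m pendant '[[0.96,0.86,0,0,0,0],[0.96,0.86,0,0,0,0],[0.96,0.86,0,0,0,0],[0.96,0.86,0,0,0,0],[0.96,0.86,0,0,0,0]]' >/dev/null; done
python3 -m pendant '[[0.96,0.86,0,0,0,0],[0.96,0.86,0,0,0,0],[0.96,0.86,0,0,0,0]]' >/dev/null
python3 -m pendant '[[0,0,0,0,-0.039,0],[0,0,0,0,-0.039,0],[0,0,0,0,-0.039,0],[0,0,0,0,-0.039,0],[0,0,0,0,-0.039,0]]' >/dev/null
python3 -m pendant '[[0,0,0,0,-0.039,0],[0,0,0,0,-0.02,0],[0,0,0,0,0,0]]' >/dev/null
python3 - <<'E'
from h import *
go([-.25,-.017,.10],46)
s=r.get_state(); im,d=optics.snapshot("wrist"); cv2.imwrite("pics/w1.png",im); np.save("pics/w1.npy",d)
im,d=optics.snapshot("scene"); 
E
```

```text
t 4.52 lock mm [-251.5  -15.9  316.9] F lock [ 0.1 -0.2  0.1] open 0.45 ff 0.0
tool in lock axes (rows x,y,z) [[-0.698, -0.004, -0.716], [-0.002, 1.0, -0.004], [0.716, -0.001, -0.698]] q [-0.74, 0.52, -0.59, 2.17, 0.96, 1.32, -1.22]
shift units [ 6.17 -0.01  6.1 ] mm [154.3  -0.2 152.5]
turn deg [-0.1 -0.2  0.2] rows 0.05 total units [-0.0004 -0.0014  0.0014]
shift in final axes, units [ 6.2  -0.04  6.07]
```

View pics/w1.png

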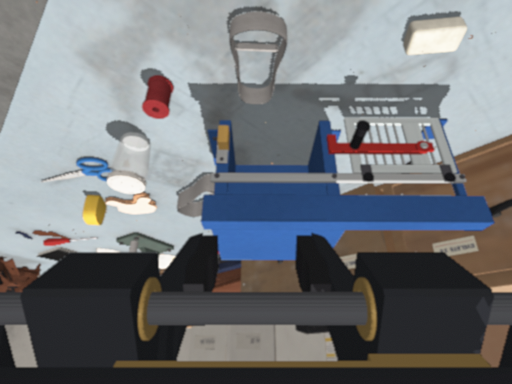

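The wrist view, which is upside down, shows the die at (257,60), pointed straight at the doorway, with the striker at (223,140) and the knob at (360,133). I'll measure the die and gate from this closer view.

```bash
cat >> h.py <<'E'
def wrist(name=None):
    s=r.get_state(); im,d=optics.snapshot("wrist")
    T=np.eye(4);T[:3,:3]=R.from_quat(s['eef_rot']).as_matrix();T[:3,3]=s['tool_pos']
    Q=tolock(cloud("wrist",d,T@optics.calibration("wrist")["tool_from_camera"]))*1e3
    Q[d==0]=np.nan
    if name: cv2.imwrite(f"pics/{name}.png",im)
    return im,Q
def rect(q):
    b=cv2.minAreaRect(q[:,:2].astype(np.float32)); return len(q),np.round(b[0],1),np.round(b[1],1),round(b[2],1)
E
python3 - <<'E'
from h import *
im,Q=wrist()
h=cv2.cvtColor(im,cv2.COLOR_BGR2HSV).astype(int)
sub=Q[5:110,220:300].reshape(-1,3); m=(sub[:,2]>10)&(sub[:,2]<45)&(sub[:,0]<-40)
print('die',rect(sub[m]),np.nanpercentile(sub[m],[2,50,98],axis=0).round(0).tolist())
s=sub[m]; 
for a,b in((-200,-175),(-175,-150),(-100,-80),(-80,-60)):
    k=s[(s[:,0]>a)&(s[:,0]<b)]; print(a,k[:,1].min().round(),k[:,1].max().round())
def rep(k,m):
    q=Q[m]; print(k,len(q),np.nanpercentile(q,[3,50,97],axis=0).round(0).tolist())
rep('knob',(h[...,2]<60)&(Q[...,0]<-26)&(Q[...,0]>-90)&(Q[...,2]>50)&(Q[...,2]<100)&(Q[...,1]>90))
rep('brass',(h[...,0]>12)&(h[...,0]<30)&(h[...,1]>120)&(abs(Q[...,0])<50)&(Q[...,1]>-120)&(Q[...,1]<-40))
rep('canopyfront',(h[...,0]>105)&(h[...,0]<125)&(h[...,1]>130)&(Q[...,2]>165)&(Q[...,2]<195)&(abs(Q[...,0])<60))
rep('red',((h[...,0]<6)|(h[...,0]>174))&(h[...,1]>130)&(Q[...,1]>0)&(abs(Q[...,0])<60))
print('bench',np.nanmedian(Q[20:60,310:380,2]))
E
```

```text
die (1621, array([-123.8,  -17.2]), array([ 70.1, 119. ]), 87.4) [[-182.0, -48.0, 10.0], [-152.0, -16.0, 22.0], [-65.0, 17.0, 32.0]]
-200 -46.0 12.0
-175 -51.0 20.0
-100 -44.0 8.0
-80 -42.0 3.0
knob 267 [[-70.0, 124.0, 70.0], [-58.0, 129.0, 81.0], [-29.0, 137.0, 84.0]]
brass 219 [[-21.0, -76.0, 35.0], [-19.0, -69.0, 57.0], [-3.0, -62.0, 66.0]]
canopyfront 5682 [[-26.0, -77.0, 166.0], [-25.0, 105.0, 181.0], [-23.0, 287.0, 194.0]]
red 972 [[-24.0, 96.0, 61.0], [-20.0, 168.0, 78.0], [-16.0, 245.0, 84.0]]
bench -0.08895321895874275
```

```bash
python3 - <<'E'
from h import *
o=toworld([.0015,.003,0]); json.dump({'o':[float(o[0]),float(o[1])],'yaw':yaw},open('lock.json','w'))
E
python3 -c "
from h import *
go([-.215,-.018,.012],46)"
```

```text
t 4.67 lock mm [-249.8  -19.7  318.7] F lock [-0.   0.2  0.3] open 0.45 ff 0.0
tool in lock axes (rows x,y,z) [[-0.699, 0.004, -0.715], [0.006, 1.0, -0.0], [0.715, -0.004, -0.699]] q [-0.73, 0.51, -0.59, 2.17, 0.96, 1.32, -1.22]
shift units [7.8  0.08 9.57] mm [195.    2.  239.3]
turn deg [-0.3 -0.3 -0.2] rows 0.07 total units [-0.0014 -0.0019 -0.0012]
shift in final axes, units [7.86 0.07 9.53]
```

```bash
python3 -m pendant '[[0.78,0,0.95,0,0,0],[0.78,0,0.95,0,0,0],[0.78,0,0.95,0,0,0],[0.78,0,0.95,0,0,0],[0.78,0,0.95,0,0,0]]' >/dev/null
python3 -m pendant '[[0.78,0,0.95,0,0,0],[0.78,0,0.95,0,0,0],[0.78,0,0.95,0,0,0],[0.39,0,0.48,0,0,0],[0.39,0,0.48,0,0,0]]' >/dev/null
python3 -m pendant '[[0.3,0.04,0.38,0,0,0],[0.2,0.04,0.28,0,0,0],[0,0,0,0,0,0]]' >/dev/null
python3 -c "
from h import *
go([-.215,-.018,.011],46)"
```

```text
t 5.75 lock mm [-215.1  -17.7   22.4] F lock [ 1.  -0.6 -0.5] open 0.44 ff 0.0
tool in lock axes (rows x,y,z) [[-0.698, 0.006, -0.716], [0.009, 1.0, 0.0], [0.716, -0.006, -0.698]] q [-0.78, 1.17, -0.43, 2.29, 1.53, 1.16, -1.96]
shift units [ 0.32 -0.01  0.32] mm [ 8.1 -0.3  8. ]
turn deg [-0.4 -0.3 -0.4] rows 0.08 total units [-0.002  -0.0016 -0.002 ]
shift in final axes, units [ 0.33 -0.01  0.32]
```

```bash
python3 -m pendant '[[0.16,0,0.16,0,0,0],[0.16,0,0.16,0,0,0],[-0.28,0,0.286,0,0,0],[-0.28,0,0.286,0,0,0],[-0.14,0,0.143,0,0,0]]' 
python3 -m pendant '[[-0.14,0,0.143,0,0,0],[-0.21,0.02,0.215,0,0,0],[-0.28,0.02,0.286,0,0,0],[-0.28,0.02,0.286,0,0,0],[-0.28,0.02,0.286,0,0,0]]' 
python3 - <<'E'
from h import *
go([0,-.01,.011],46)
im,Q=wrist("w2")
m=(Q[...,2]>12)&(Q[...,2]<45)&(Q[...,0]<-20)&(Q[...,0]>-190)&(Q[...,1]>-80)&(Q[...,1]<60)
m[230:]=0
q=Q[m]; print('die',rect(q),np.nanpercentile(q,[2,50,98],axis=0).round(0).tolist())
E
```

```text
clock: 6.17
tool_pos: [0.4211, 0.1431, 0.0127]
eef_rot: [0.365, 0.846, -0.154, 0.358]
contact_force: [-0.4, -0.4, 0.3]
opening: 0.45
finger_force: 0.0
clock: 6.58
tool_pos: [0.4514, 0.1148, 0.0121]
eef_rot: [0.364, 0.846, -0.154, 0.357]
contact_force: [-1.4, 0.6, 0.3]
opening: 0.45
finger_force: 0.8
t 6.58 lock mm [-147.7  -15.9   12.1] F lock [-1.4 -0.6  0.3] open 0.45 ff 0.8
tool in lock axes (rows x,y,z) [[-0.698, 0.003, -0.716], [0.005, 1.0, 0.0], [0.716, -0.003, -0.698]] q [-0.65, 1.19, -0.37, 2.3, 1.69, 1.15, -1.94]
shift units [-4.09  0.26  4.26] mm [-102.3    6.6  106.5]
turn deg [-0.2 -0.3 -0.2] rows 0.06 total units [-0.0011 -0.0015 -0.0011]
shift in final axes, units [-4.07  0.24  4.28]
die (0, array([0., 0.]), array([0., 0.]), 0.0) [nan, nan, nan]
  return np.nanmean(a, axis, out=out, keepdims=keepdims)
```

View pics/w2.png

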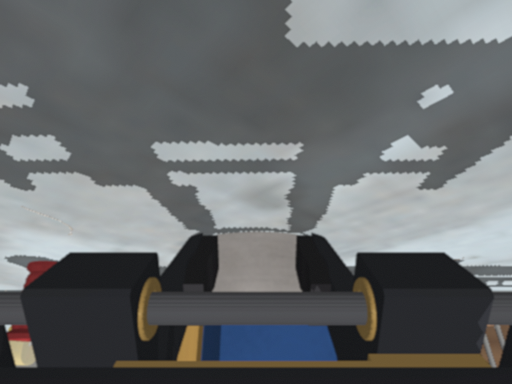

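The wrist view shows the die's rear wall at (257,262), seated between the two fingertips. The contact force is about 1.5 N, so I keep pushing.

```bash
for i in 1 2; do python3 -m pendant '[[-0.28,0.02,0.286,0,0,0],[-0.28,0.02,0.286,0,0,0],[-0.28,0.02,0.286,0,0,0],[-0.28,0.02,0.286,0,0,0],[-0.28,0.02,0.286,0,0,0]]' | grep force; done
python3 - <<'E'
from h import *
go([0,-.01,.011],46)
for n in("scene","top"):
    im,d=optics.snapshot(n); Q=tolock(cloud(n,d))*1e3; cv2.imwrite(f"pics/{n}2.png",im)
    m=(Q[...,2]>10)&(Q[...,2]<36)&(Q[...,0]>-60)&(Q[...,0]<125)&(Q[...,1]>-60)&(Q[...,1]<75)
    q=Q[m]
    if len(q)>5: print(n,rect(q),np.percentile(q,[2,50,98],axis=0).round(0).tolist())
im=cv2.imread("pics/scene2.png"); cv2.imwrite("pics/scene2c.png",cv2.resize(im[130:265,150:330],(800,600),interpolation=cv2.INTER_CUBIC))
E
```

```text
contact_force: [-0.9, 0.9, 0.0]
finger_force: 0.6
contact_force: [-0.6, 1.2, -0.8]
finger_force: 0.5
t 7.47 lock mm [-47.7 -11.5  12.2] F lock [-1.3  0.4 -0.8] open 0.45 ff 0.5
tool in lock axes (rows x,y,z) [[-0.698, 0.003, -0.716], [0.005, 1.0, -0.0], [0.716, -0.004, -0.698]] q [-0.46, 1.17, -0.28, 2.26, 1.86, 1.11, -1.81]
shift units [-1.3   0.07  1.4 ] mm [-32.4   1.7  34.9]
turn deg [-0.2 -0.3 -0.2] rows 0.06 total units [-0.0012 -0.0015 -0.001 ]
shift in final axes, units [-1.29  0.06  1.4 ]
scene (13, array([52. ,  6.9]), array([ 3.8, 33.3]), 73.9) [[37.0, 1.0, 13.0], [64.0, 5.0, 22.0], [67.0, 11.0, 29.0]]
top (89, array([-33.8,   3.3]), array([103.9,  51.8]), 88.6) [[-56.0, -48.0, 11.0], [-42.0, -17.0, 26.0], [-10.0, 19.0, 35.0]]
```

View pics/scene2c.png

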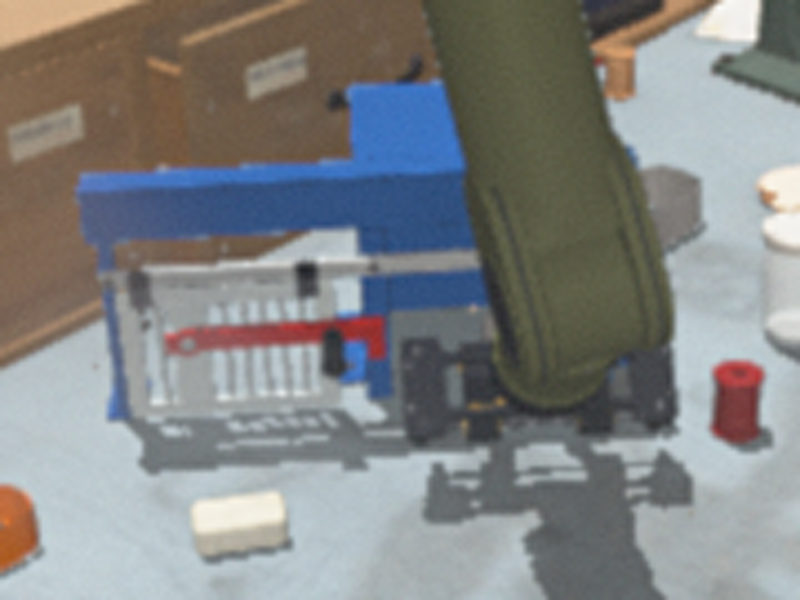

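The scene crop shows the hand at (540,400) in front of the doorway with the gate and latch untouched. The die's rear nests about 10 mm between the open fingers, so I'll push a little further, back off, shut the fingers and finish pushing with them shut. That keeps the gripper body clear of the striker.

```bash
python3 -m pendant '[[-0.28,0.02,0.286,0,0,0],[-0.28,0.02,0.286,0,0,0],[-0.28,0.02,0.286,0,0,0],[0,0,0,0,0,0]]' | grep force
python3 -m pendant '[[0.28,0,-0.286,0,0,0],[0.56,0,-0.57,0,0,0],[0.56,0,-0.57,0,0,0],[0.56,0,-0.57,0,0,0],[0.56,0,-0.57,0,0,0]]' -1 | grep force
python3 -m pendant '[[0,0,0,0,0,0],[0,0,0,0,0,0]]' -1 |grep open
python3 - <<'E'
from h import *
im,Q=wrist("w3")
m=(Q[...,2]>12)&(Q[...,2]<45)&(Q[...,0]<130)&(Q[...,0]>-80)&(Q[...,1]>-60)&(Q[...,1]<60)
q=Q[m]; print('die',rect(q),np.nanpercentile(q,[2,50,98],axis=0).round(0).tolist())
for a in range(-40,120,10):
    k=q[(q[:,0]>a)&(q[:,0]<=a+10)]
    if len(k): print(a,len(k),k[:,1].min().round(),k[:,1].max().round(),k[:,2].max().round())
go([.002,-.012,.011],46)
E
```

```text
contact_force: [0.8, 0.7, -0.3]
finger_force: 0.0
contact_force: [0.2, 0.6, -0.5]
finger_force: 0.0
opening: 0.004
die (240, array([101. ,  -8.9]), array([12.8, 42.1]), 5.8) [[96.0, -30.0, 26.0], [104.0, -9.0, 29.0], [107.0, 11.0, 32.0]]
90 38 -30.0 11.0 32.0
100 202 -29.0 8.0 31.0
t 8.53 lock mm [-109.1   -9.5   12. ] F lock [0.3 0.5 0.6] open 0.01 ff 0.0
tool in lock axes (rows x,y,z) [[-0.698, 0.002, -0.716], [0.003, 1.0, -0.0], [0.716, -0.003, -0.698]] q [-0.58, 1.18, -0.33, 2.28, 1.75, 1.14, -1.88]
shift units [-3.07 -0.09  3.21] mm [-76.8  -2.2  80.3]
turn deg [-0.2 -0.3 -0.1] rows 0.05 total units [-0.0008 -0.0014 -0.0006]
shift in final axes, units [-3.06 -0.1   3.22]
```

```bash
python3 -m pendant '[[-0.56,0,0.57,0,0,0],[-0.56,0,0.57,0,0,0],[-0.56,0,0.57,0,0,0],[-0.28,0,0.286,0,0,0],[-0.14,0,0.143,0,0,0]]' | grep force
python3 -m pendant '[[-0.14,0,0.143,0,0,0],[-0.14,0,0.143,0,0,0],[-0.14,0,0.143,0,0,0],[-0.14,0,0.143,0,0,0],[-0.14,0,0.143,0,0,0]]' | grep force
python3 -m pendant '[[-0.14,0,0.143,0,0,0],[-0.11,0,0.12,0,0,0],[0,0,0,0,0,0]]' | grep force
python3 - <<'E'
from h import *
status()
im,Q=wrist("w4")
m=(Q[...,2]>12)&(Q[...,2]<45)&(Q[...,0]<135)&(Q[...,0]>-80)&(Q[...,1]>-60)&(Q[...,1]<60)
q=Q[m]; print('die',rect(q),np.nanpercentile(q,[2,50,98],axis=0).round(0).tolist())
E
```

```text
contact_force: [-0.2, 0.3, -0.2]
finger_force: 0.0
contact_force: [-0.9, 1.7, 0.5]
finger_force: 0.6
contact_force: [0.2, 0.1, -0.9]
finger_force: 0.1
t 9.62 lock mm [  1.5 -10.5  12.3] F lock [ 0.1  0.2 -0.9] open 0.01 ff 0.1
tool in lock axes (rows x,y,z) [[-0.697, 0.004, -0.717], [0.006, 1.0, 0.0], [0.717, -0.004, -0.697]] q [-0.38, 1.16, -0.24, 2.22, 1.93, 1.08, -1.74]
die (7640, array([-34.1,  -9.9]), array([91.8, 63. ]), 0.0) [[-80.0, -39.0, 14.0], [-73.0, -10.0, 39.0], [-12.0, 20.0, 45.0]]
```

```bash
python3 -m pendant '[[0.3,0,-0.3,0,0,0],[0.56,0,-0.57,0,0,0],[0.56,0,-0.57,0,0,0],[0.56,0,-0.57,0,0,0],[0.56,0,-0.57,0,0,0]]' | grep force
python3 -m pendant '[[0.56,0,-0.57,0,0,0],[0.56,0,-0.57,0,0,0],[0.56,0,-0.57,0,0,0],[0.56,0,-0.57,0,0,0],[0,0,-1,0,0,0]]' 0.2 | grep force
python3 -m pendant '[[-0.2,0,-1,0,0,0],[-0.2,0,-1,0,0,0],[0,0,0,0,0,0]]' | grep force
python3 - <<'E'
from h import *
status()
im,Q=wrist("w5")
m=(Q[...,2]>12)&(Q[...,2]<45)&(Q[...,0]<135)&(Q[...,0]>-20)&(Q[...,1]>-60)&(Q[...,1]<80)
q=Q[m]; print('die',rect(q),np.nanpercentile(q,[1,50,99],axis=0).round(0).tolist())
for a in range(-20,135,10):
    k=q[(q[:,0]>a)&(q[:,0]<=a+10)]
    if len(k): print(a,len(k),k[:,1].min().round(),k[:,1].max().round(),k[:,2].max().round())
h=cv2.cvtColor(im,cv2.COLOR_BGR2HSV).astype(int)
def rep(k,m):
    q=Q[m]
    if len(q): print(k,len(q),np.nanpercentile(q,[3,50,97],axis=0).round(0).tolist())
rep('knob',(h[...,2]<60)&(Q[...,0]<-26)&(Q[...,0]>-90)&(Q[...,2]>50)&(Q[...,2]<100)&(Q[...,1]>90))
rep('brass',(h[...,0]>12)&(h[...,0]<30)&(h[...,1]>120)&(abs(Q[...,0])<50)&(Q[...,1]>-120)&(Q[...,1]<-40))
cf=(h[...,0]>105)&(h[...,0]<125)&(h[...,1]>130)
rep('canopyfront',cf&(Q[...,2]>165)&(Q[...,2]<195)&(abs(Q[...,0])<60))
rep('locker back wall',cf&(Q[...,2]>40)&(Q[...,2]<100)&(Q[...,0]>110)&(Q[...,0]<170)&(Q[...,1]>-50)&(Q[...,1]<60))
E
```

```text
contact_force: [-0.2, 0.1, -0.5]
finger_force: 0.0
contact_force: [0.7, -0.1, 0.3]
finger_force: 0.0
contact_force: [-0.1, -0.3, 0.3]
finger_force: 0.0
t 10.75 lock mm [-220.8   -7.6   72.8] F lock [ 0.2 -0.3  0.3] open 0.58 ff 0.0
tool in lock axes (rows x,y,z) [[-0.7, 0.002, -0.714], [-0.001, 1.0, 0.003], [0.714, 0.003, -0.7]] q [-0.78, 1.05, -0.45, 2.29, 1.44, 1.15, -1.84]
die (1261, array([ 67.5, -16.6]), array([ 68.5, 121. ]), 82.5) [[9.0, -45.0, 12.0], [15.0, -11.0, 22.0], [127.0, 22.0, 32.0]]
0 154 -25.0 2.0 32.0
10 642 -43.0 20.0 32.0
20 74 -46.0 23.0 32.0
30 7 -44.0 23.0 31.0
40 23 -43.0 21.0 32.0
50 29 -41.0 19.0 32.0
60 29 -38.0 17.0 32.0
70 27 -36.0 15.0 32.0
80 8 13.0 13.0 31.0
90 11 -35.0 -35.0 29.0
100 21 -34.0 13.0 28.0
110 51 -33.0 12.0 25.0
120 184 -30.0 9.0 24.0
130 1 -5.0 -5.0 13.0
brass 75 [[-22.0, -70.0, 35.0], [-21.0, -66.0, 45.0], [-7.0, -65.0, 52.0]]
locker back wall 1555 [[136.0, -47.0, 71.0], [138.0, 4.0, 85.0], [140.0, 57.0, 99.0]]
```

View pics/w5.png

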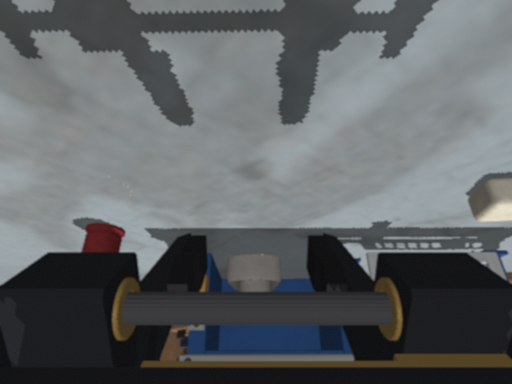

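The die measures x 7 to 128 mm, so it is inside. In the picture the fingers frame the die end at (255,268), clear of the jambs. Next comes the knob.

```bash
python3 - <<'E'
from h import *
P=np.load("pics/topP.npy"); print('jar',np.round(tolock(P[236:246,330:342].reshape(-1,3)).mean(0)*1e3))
go([-.17,.129,.18],37)
E
```

```text
jar [  53. -244.   97.]
t 10.80 lock mm [-219.    -7.9   71.8] F lock [-0.1  0.6 -0.4] open 0.60 ff 0.0
tool in lock axes (rows x,y,z) [[-0.699, 0.003, -0.715], [0.001, 1.0, 0.003], [0.715, 0.001, -0.699]] q [-0.78, 1.05, -0.45, 2.29, 1.45, 1.15, -1.84]
shift units [-4.45  5.49 -1.62] mm [-111.2  137.3  -40.4]
turn deg [ 0.1  8.6 -0.1] rows 1.23 total units [ 0.0005  0.0479 -0.0008]
shift in final axes, units [-4.17  5.48 -2.27]
```

```bash
python3 -m pendant '[[0,0,0,0,0.024,0],[0,0,0,0,0.024,0],[-0.7,0.91,-0.38,0,0,0],[-0.7,0.91,-0.38,0,0,0],[-0.7,0.91,-0.38,0,0,0]]' 0 | grep force
python3 -m pendant '[[-0.7,0.91,-0.38,0,0,0],[-0.7,0.91,-0.38,0,0,0],[-0.7,0.91,-0.38,0,0,0],[0,0,0,0,0,0]]' | grep force
python3 - <<'E'
from h import *
im,Q=wrist("w6")
h=cv2.cvtColor(im,cv2.COLOR_BGR2HSV).astype(int)
def rep(k,m):
    q=Q[m]
    if len(q): print(k,len(q),np.nanpercentile(q,[3,50,97],axis=0).round(1).tolist())
kn=(h[...,2]<70)&(Q[...,0]<-26)&(Q[...,0]>-90)&(Q[...,2]>50)&(Q[...,2]<100)&(Q[...,1]>90)&(Q[...,1]<170)
rep('knob',kn)
for a in range(-80,-20,6): rep(a,kn&(Q[...,0]>a)&(Q[...,0]<=a+6))
red=((h[...,0]<6)|(h[...,0]>174))&(h[...,1]>130)&(Q[...,1]>0)&(abs(Q[...,0])<60)
rep('red',red)
cf=(h[...,0]>105)&(h[...,0]<125)&(h[...,1]>130)
rep('canopyfront',cf&(Q[...,2]>165)&(Q[...,2]<195)&(abs(Q[...,0])<60))
go([-.088,.129,.128],37)
E
```

```text
contact_force: [-0.3, 0.1, -0.2]
finger_force: 0.0
contact_force: [0.8, -0.0, 0.2]
finger_force: 0.0
knob 550 [[-71.9, 121.5, 69.0], [-62.3, 128.9, 80.8], [-28.9, 135.6, 84.2]]
-74 252 [[-72.2, 121.3, 68.1], [-71.0, 128.9, 76.7], [-69.3, 136.5, 84.5]]
-68 26 [[-67.9, 122.7, 78.9], [-63.8, 128.8, 81.9], [-62.2, 135.5, 84.2]]
-62 53 [[-61.8, 121.9, 78.4], [-58.9, 128.7, 81.9], [-56.2, 135.6, 83.0]]
-56 51 [[-55.6, 121.7, 77.5], [-53.0, 128.6, 81.6], [-50.2, 135.6, 82.9]]
-50 43 [[-49.8, 122.5, 77.8], [-47.0, 128.5, 81.7], [-44.6, 135.6, 83.2]]
-44 43 [[-43.7, 122.3, 77.9], [-41.5, 129.4, 81.7], [-38.3, 135.6, 83.3]]
-38 47 [[-37.9, 122.1, 78.1], [-35.2, 128.3, 81.8], [-32.5, 135.6, 82.9]]
-32 35 [[-31.2, 122.9, 77.6], [-29.0, 129.2, 81.8], [-26.3, 135.6, 82.7]]
red 2072 [[-25.9, 93.7, 59.7], [-22.1, 164.8, 77.8], [-17.2, 242.4, 83.4]]
canopyfront 2445 [[-27.5, -80.1, 183.4], [-26.2, 121.8, 189.3], [-24.8, 191.0, 194.7]]
t 11.60 lock mm [-164.9  128.5  180.3] F lock [-0.1 -1.1 -1.2] open 0.50 ff 0.0
tool in lock axes (rows x,y,z) [[-0.797, 0.01, -0.604], [0.009, 1.0, 0.004], [0.604, -0.002, -0.797]] q [-0.54, 0.81, -0.48, 1.89, 1.19, 1.11, -1.06]
shift units [-1.19  0.04  3.52] mm [-29.7   1.   88.1]
turn deg [-0.1  0.2 -0.5] rows 0.08 total units [-0.0007  0.0009 -0.0031]
shift in final axes, units [-1.2   0.02  3.52]
```

View pics/w6.png

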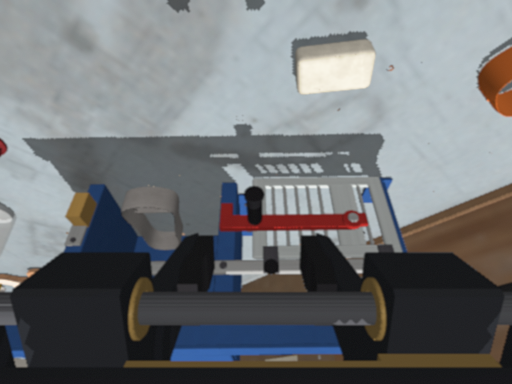

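The wrist view shows the knob at (254,205), centred between the fingers, with the bar level. I'll approach along the tool axis.

```bash
python3 -m pendant '[[-0.6,0.02,0.2,0,0,0],[-0.6,0.02,0.2,0,0,-0.003],[0,0,1,0,0,0],[0,0,1,0,0,0],[0,0,1,0,0,0]]' | grep force
python3 -m pendant '[[0,0,1,0,0,0],[0,0,1,0,0,0],[0,0,0.7,0,0,0],[0,0,0,0,0,0]]' | grep force
python3 -c "
from h import *
go([-.0396,.1287,.0638],37)"
```

```text
contact_force: [-0.9, 0.1, 0.7]
finger_force: 0.0
contact_force: [-0.4, -1.2, 0.9]
finger_force: 0.0
t 12.35 lock mm [-48.3 122.6  71.7] F lock [ 0.6 -1.1  0.9] open 0.50 ff 0.0
tool in lock axes (rows x,y,z) [[-0.797, -0.008, -0.603], [0.001, 1.0, -0.015], [0.603, -0.013, -0.797]] q [-0.39, 1.0, -0.38, 1.87, 1.46, 0.96, -1.12]
shift units [-0.09  0.25  0.46] mm [-2.2  6.3 11.5]
turn deg [-0.7  0.1  0.5] rows 0.12 total units [-0.0041  0.0006  0.0025]
shift in final axes, units [-0.09  0.25  0.46]
```

```bash
python3 -m pendant '[[-0.05,0.13,0.23,-0.002,0,0],[-0.04,0.12,0.23,-0.002,0,0],[0,0,0,0,0,0]]' | grep force
python3 -c "
from h import *
go([-.0396,.1287,.0638],37)"
```

```text
contact_force: [-0.2, 0.1, -0.0]
finger_force: 0.0
t 12.60 lock mm [-42.  134.1  68.1] F lock [-0.2 -0.  -0. ] open 0.50 ff 0.0
tool in lock axes (rows x,y,z) [[-0.798, -0.006, -0.603], [-0.011, 1.0, 0.005], [0.603, 0.01, -0.798]] q [-0.38, 1.01, -0.38, 1.86, 1.49, 0.95, -1.12]
shift units [ 0.03 -0.22  0.19] mm [ 0.7 -5.4  4.8]
turn deg [0.6 0.1 0.3] rows 0.10 total units [0.0032 0.0005 0.0018]
shift in final axes, units [ 0.03 -0.22  0.19]
```

```bash
for i in 1 2 3; do python3 -m pendant '[[0,0,0,0,0,0]]' | grep -E "tool_pos|rot"; done
python3 -c "
from h import *
go([-.0396,.1287,.0638],37)"
```

```text
tool_pos: [0.6326, 0.1425, 0.0687]
eef_rot: [0.369, 0.873, -0.121, 0.294]
tool_pos: [0.6326, 0.1427, 0.0688]
eef_rot: [0.369, 0.874, -0.121, 0.294]
tool_pos: [0.6327, 0.1426, 0.0689]
eef_rot: [0.369, 0.873, -0.121, 0.294]
t 12.85 lock mm [-42.6 134.3  68.9] F lock [-0.3  0.2  0.3] open 0.50 ff 0.0
tool in lock axes (rows x,y,z) [[-0.798, -0.006, -0.603], [-0.011, 1.0, 0.005], [0.603, 0.011, -0.798]] q [-0.38, 1.0, -0.38, 1.86, 1.49, 0.95, -1.12]
shift units [ 0.03 -0.23  0.23] mm [ 0.7 -5.7  5.8]
turn deg [0.6 0.1 0.3] rows 0.10 total units [0.0035 0.0004 0.0018]
shift in final axes, units [ 0.02 -0.22  0.23]
```

```bash
python3 -m pendant '[[0.02,-0.11,0.12,0.003,0,0.002],[0,-0.11,0.11,0,0,0],[0,0,0,0,0,0],[0,0,0,0,0,0]]' | grep force
python3 -c "
from h import *
go([-.0396,.1287,.0638],37)"
```

```text
contact_force: [-0.3, -0.4, 0.3]
finger_force: 0.0
t 13.18 lock mm [-38.7 127.9  63.2] F lock [ 0.1 -0.5  0.3] open 0.50 ff 0.0
tool in lock axes (rows x,y,z) [[-0.798, 0.0, -0.603], [0.001, 1.0, -0.0], [0.603, -0.001, -0.798]] q [-0.38, 1.01, -0.37, 1.86, 1.49, 0.95, -1.14]
shift units [ 0.01  0.03 -0.04] mm [ 0.3  0.8 -1. ]
turn deg [-0.   0.1 -0. ] rows 0.01 total units [-0.0002  0.0005 -0.0001]
shift in final axes, units [ 0.01  0.03 -0.04]
```

Now I close on the knob with the arm held still.

```bash
python3 -m pendant '[[0,0.03,-0.02,0,0,0],[0,0,0,0,0,0],[0,0,0,0,0,0],[0,0,0,0,0,0]]' -1 20
python3 -m pendant '[[0,0,0,0,0,0],[0,0,0,0,0,0]]' | grep -E "force|open"
python3 -c "
from h import *
status()"
```

```text
clock: 13.52
tool_pos: [0.6312, 0.1367, 0.0638]
eef_rot: [0.373, 0.872, -0.125, 0.292]
contact_force: [-0.5, 0.7, -0.8]
opening: 0.222
finger_force: 0.0
contact_force: [-1.4, -0.6, 1.0]
opening: 0.176
finger_force: 20.0
t 13.68 lock mm [-39.3 129.1  63.8] F lock [-0.5 -1.4  1. ] open 0.18 ff 20.0
tool in lock axes (rows x,y,z) [[-0.798, 0.001, -0.603], [0.001, 1.0, 0.001], [0.603, 0.0, -0.798]] q [-0.38, 1.01, -0.37, 1.86, 1.49, 0.95, -1.13]
```

```bash
python3 -m pendant '[[-0.175,0.02,-0.23,0,0,0],[-0.175,0.03,-0.23,0,0,0],[-0.175,0.05,-0.23,0,0,0],[-0.175,0.06,-0.23,0,0,0],[0,0,0,0,0,0]]'
python3 - <<'E'
from h import *
status()
im,d=optics.snapshot("scene"); cv2.imwrite("pics/scene3c.png",cv2.resize(im[130:265,150:330],(800,600),interpolation=cv2.INTER_CUBIC))
E
```

```text
clock: 14.1
tool_pos: [0.6347, 0.1399, 0.0944]
eef_rot: [0.373, 0.871, -0.124, 0.293]
contact_force: [-0.2, -0.5, -1.8]
opening: 0.172
finger_force: 20.0
t 14.10 lock mm [-39.3 133.9  94.4] F lock [ 0.2 -0.5 -1.8] open 0.17 ff 20.0
tool in lock axes (rows x,y,z) [[-0.798, 0.002, -0.603], [0.001, 1.0, 0.003], [0.603, 0.002, -0.798]] q [-0.37, 0.96, -0.39, 1.85, 1.43, 0.96, -1.06]
```

View pics/scene3c.png

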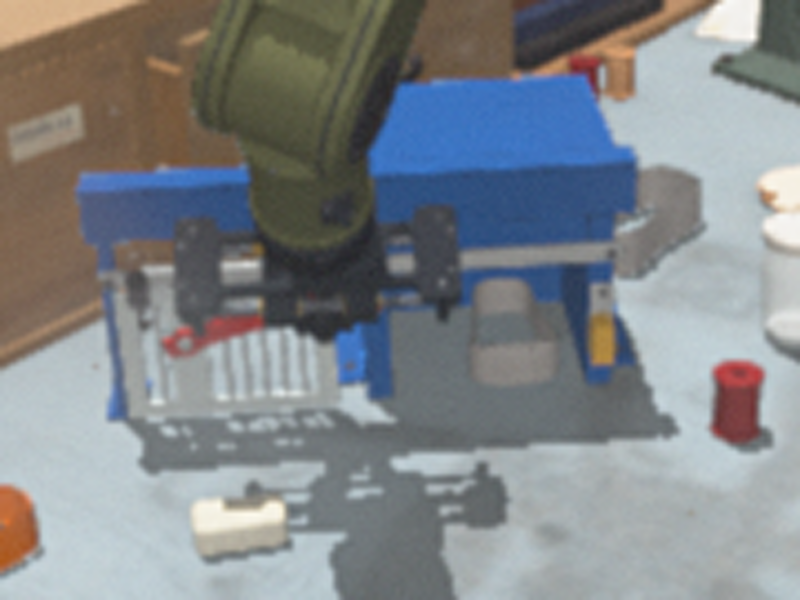

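The latch bar has tilted up: the pivot is at crop (180,345) and its right end is higher. The die sits inside at (510,330). Now I slide the gate closed, checking along the way.

```bash
python3 -m pendant '[[0,-0.25,0,0,0,0],[0,-0.5,0,0,0,0],[0,-0.5,0,0,0,0],[0,-0.5,0,0,0,0],[0,-0.5,0,0,0,0]]' | grep force
python3 -m pendant '[[0,-0.5,0,0,0,0],[0,-0.5,0,0,0,0],[0,-0.5,0,0,0,0],[0,-0.3,0,0,0,0],[0,0,0,0,0,0]]' | grep force
python3 -c "
from h import *
go([-.0396,-.0555,.0943],37)"
```

```text
contact_force: [1.7, 0.5, -2.9]
finger_force: 20.0
contact_force: [-1.5, -0.3, -1.0]
finger_force: 20.0
t 14.98 lock mm [-39.2  29.8  92.6] F lock [-0.8 -1.3 -1. ] open 0.17 ff 20.0
tool in lock axes (rows x,y,z) [[-0.798, -0.0, -0.603], [0.001, 1.0, -0.002], [0.603, -0.002, -0.798]] q [-0.33, 0.92, -0.38, 2.14, 1.63, 0.93, -1.36]
shift units [-0.03 -3.41 -0.06] mm [ -0.6 -85.3  -1.5]
turn deg [-0.1  0.1  0. ] rows 0.02 total units [-0.0007  0.0004  0.0001]
shift in final axes, units [-0.03 -3.41 -0.07]
```

```bash
python3 -m pendant '[[-0.02,-0.3,-0.03,0,0,0],[-0.02,-0.5,-0.03,0,0,0],[0,-0.5,0,0,0,0],[0,-0.5,0,0,0,0],[0,-0.4,0,0,0,0]]' | grep force
python3 -m pendant '[[0,-0.4,0,0,0,0],[0,-0.3,0,0,0,0],[0,-0.15,0,0,0,0],[0,0,0,0,0,0]]' | grep force
python3 -c "
from h import *
go([-.0396,-.0555,.0943],37)"
```

```text
contact_force: [2.1, 0.7, -3.0]
finger_force: 20.0
contact_force: [0.3, -1.6, -2.4]
finger_force: 20.0
t 15.73 lock mm [-39.1 -45.5  94.3] F lock [ 1.4 -0.9 -2.4] open 0.17 ff 20.0
tool in lock axes (rows x,y,z) [[-0.798, 0.0, -0.603], [0.001, 1.0, -0.001], [0.603, -0.001, -0.798]] q [-0.28, 0.92, -0.4, 2.35, 1.8, 0.97, -1.59]
shift units [ 0.02 -0.4  -0.01] mm [  0.4 -10.   -0.2]
turn deg [-0.1  0.1 -0. ] rows 0.02 total units [-0.0004  0.0005 -0.0002]
shift in final axes, units [ 0.02 -0.4  -0.01]
```

Now I creep to the stop in 2 mm rows, watching the force.

```bash
for i in 1 2; do python3 -m pendant '[[0,-0.08,0,0,0,0],[0,-0.08,0,0,0,0],[0,0,0,0,0,0]]' >/dev/null; python3 -c "
from h import *
status()" | head -1; done
python3 -m pendant '[[0,-0.08,0,0,0,0],[0,0,0,0,0,0]]' >/dev/null; python3 -c "
from h import *
status()" | head -1
python3 -m pendant '[[0,-0.06,0,0,0,0],[0,0,0,0,0,0]]' >/dev/null; python3 -c "
from h import *
status()" | head -1
```

```text
t 15.98 lock mm [-39.2 -48.2  94.4] F lock [ 2.5  0.6 -2.6] open 0.17 ff 20.0
t 16.23 lock mm [-39.2 -52.9  94.5] F lock [ 2.9 -0.2 -2.9] open 0.17 ff 20.0
t 16.40 lock mm [-39.2 -54.9  94.5] F lock [ 3.7  0.  -2.3] open 0.17 ff 20.0
t 16.57 lock mm [-39.2 -55.1  94.5] F lock [ 3.7  2.  -3.2] open 0.18 ff 20.0
```

```bash
for i in 1 2; do python3 -m pendant '[[0,-0.06,0,0,0,0],[0,0,0,0,0,0],[0,0,0,0,0,0]]' >/dev/null; python3 -c "
from h import *
status()" | head -1; done
```

```text
t 16.82 lock mm [-39.2 -55.1  94.5] F lock [ 4.4  4.7 -3.5] open 0.17 ff 20.0
t 17.07 lock mm [-39.2 -55.1  94.5] F lock [ 5.3  8.  -5.9] open 0.17 ff 20.0
```

The gate is against its stop: y stays at −55.1 mm while the force rises to 8 N. I'll lower along the arc.

```bash
python3 -m pendant '[[0.1,-0.05,0.13,0,0,0],[0.1,-0.04,0.13,0,0,0],[0.1,-0.03,0.13,0,0,0],[0.1,-0.02,0.13,0,0,0],[0,0,0,0,0,0]]' >/dev/null; python3 -c "
from h import *
status()" | head -1
python3 -m pendant '[[0.1,-0.01,0.13,0,0,0],[0.1,-0.01,0.13,0,0,0],[0.1,0,0.13,0,0,0],[0,0,0,0,0,0]]' >/dev/null; python3 -c "
from h import *
status()" | head -1
```

```text
t 17.48 lock mm [-39.1 -58.4  78.2] F lock [ 4.6  6.9 -1. ] open 0.17 ff 20.0
t 17.82 lock mm [-39.1 -59.1  67.2] F lock [1.6 6.5 6.3] open 0.18 ff 20.0
```

```bash
python3 -m pendant '[[0.04,0,0.05,0,0,0],[0.04,0,0.05,0,0,0],[0,0,0,0,0,0]]' >/dev/null; python3 -c "
from h import *
status()" | head -1
python3 - <<'E'
from h import *
im,d=optics.snapshot("scene"); cv2.imwrite("pics/scene4c.png",cv2.resize(im[130:265,150:330],(800,600),interpolation=cv2.INTER_CUBIC))
Q=tolock(cloud("scene",d))*1e3; h=cv2.cvtColor(im,cv2.COLOR_BGR2HSV).astype(int)
red=((h[...,0]<6)|(h[...,0]>174))&(h[...,1]>130)&(Q[...,1]>-130)&(Q[...,1]<90)&(abs(Q[...,0])<50)
q=Q[red];print(len(q)); 
for a in range(-110,60,15):
    k=q[(q[:,1]>a)&(q[:,1]<=a+15)]
    if len(k)>2: print(a,len(k),np.percentile(k[:,2],[5,50,95]).round(0))
E
```

```text
t 18.07 lock mm [-39.  -59.1  66.1] F lock [-6.4  4.8 24.9] open 0.17 ff 20.0
26
25 15 [68. 75. 81.]
40 8 [73. 79. 83.]
55 3 [75. 75. 79.]
```

View pics/scene4c.png

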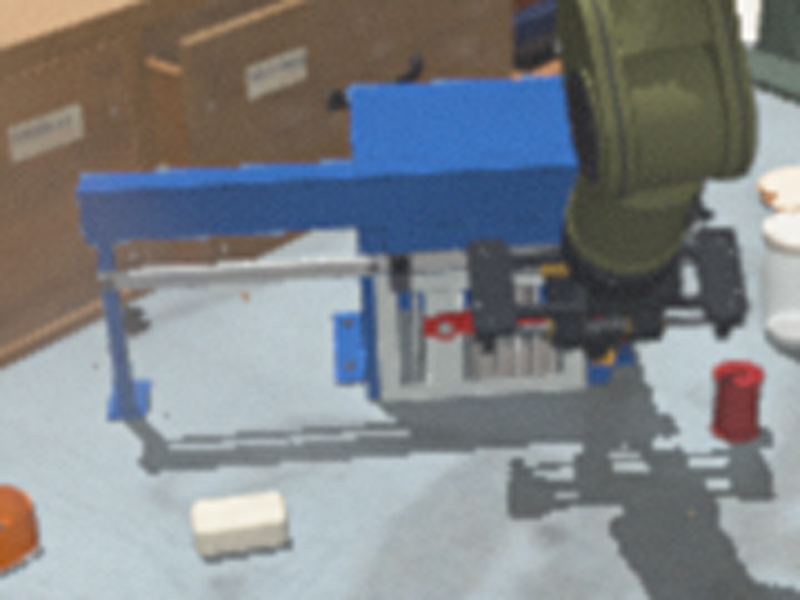

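The picture shows the gate across the doorway and the bar level at (450,325). The 25 N upward force means the bar is on its stop. I'll relieve the pressure, release and back out.

```bash
python3 -m pendant '[[-0.03,0,-0.04,0,0,0],[-0.01,0,-0.02,0,0,0],[0,0,0,0,0,0]]' >/dev/null; python3 -c "
from h import *
status()" | head -1
python3 -m pendant '[[0,0,0,0,0,0],[0,0,0,0,0,0],[0,0,0,0,0,0],[0,0,0,0,0,0],[0,0,0,0,0,0]]' 0
python3 -c "
from h import *
status()"
```

```text
t 18.37 lock mm [-39.1 -59.1  66.4] F lock [-0.2  5.8 11.3] open 0.17 ff 20.0
clock: 18.78
tool_pos: [0.4915, 0.0042, 0.064]
eef_rot: [0.373, 0.872, -0.125, 0.292]
contact_force: [1.0, -0.1, -1.1]
opening: 0.499
finger_force: 0.0
t 18.78 lock mm [-40.1 -63.4  64. ] F lock [ 0.7  0.6 -1.1] open 0.50 ff 0.0
tool in lock axes (rows x,y,z) [[-0.798, 0.0, -0.602], [0.0, 1.0, -0.0], [0.602, -0.001, -0.798]] q [-0.26, 1.0, -0.41, 2.4, 1.9, 1.04, -1.71]
```

```bash
python3 -m pendant '[[0,0.05,-0.5,0,0,0],[0,0.05,-1,0,0,0],[0,0,-1,0,0,0],[0,0,-1,0,0,0],[0,0,-1,0,0,0]]' |grep force
python3 -m pendant '[[0.5,0,-0.6,0,0,0],[0.5,0,-0.6,0,0,0],[0.5,0,-0.6,0,0,0],[0,0,0,0,0,0]]' |grep force
python3 - <<'E'
from h import *
status()
im,Q=wrist("w7"); h=cv2.cvtColor(im,cv2.COLOR_BGR2HSV).astype(int)
red=((h[...,0]<6)|(h[...,0]>174))&(h[...,1]>130)&(Q[...,1]>-130)&(Q[...,1]<90)&(abs(Q[...,0])<50)
q=Q[red]; print('red',np.nanpercentile(q,[1,50,99],axis=0).round(0).tolist())
for a in range(-105,60,15):
    k=q[(q[:,1]>a)&(q[:,1]<=a+15)]
    if len(k)>2: print(a,len(k),np.percentile(k[:,2],[5,50,95]).round(0))
kn=(h[...,2]<70)&(Q[...,0]<-30)&(Q[...,0]>-66)&(Q[...,2]>50)&(Q[...,2]<110)&(Q[...,1]>-90)&(Q[...,1]<-30)
print('knob',np.nanpercentile(Q[kn],[3,50,97],axis=0).round(1).tolist())
E
```

```text
contact_force: [0.7, -0.3, 0.2]
finger_force: 0.0
contact_force: [-0.3, 0.3, -0.2]
finger_force: 0.0
t 19.53 lock mm [-168.2  -58.9  167.4] F lock [-0.4  0.  -0.2] open 0.50 ff 0.0
tool in lock axes (rows x,y,z) [[-0.8, -0.003, -0.6], [-0.005, 1.0, 0.002], [0.6, 0.005, -0.8]] q [-0.55, 0.74, -0.5, 2.44, 1.44, 0.98, -1.61]
red [[-28.0, -95.0, 53.0], [-22.0, -32.0, 76.0], [-16.0, 59.0, 85.0]]
-105 152 [53. 68. 83.]
-90 278 [54. 74. 83.]
-75 173 [69. 79. 83.]
-60 147 [69. 80. 83.]
-45 228 [68. 78. 83.]
-30 223 [69. 77. 83.]
-15 97 [68. 72. 83.]
0 62 [68. 70. 73.]
15 166 [68. 75. 83.]
30 204 [68. 78. 85.]
45 147 [68. 79. 85.]
knob [[-63.0, -65.6, 76.7], [-47.9, -58.7, 81.8], [-30.9, -51.8, 83.1]]
```

View pics/w7.png

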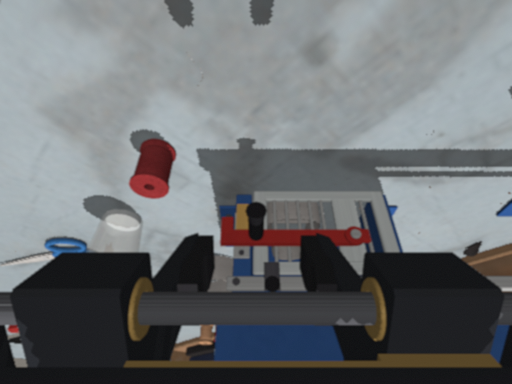

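The bar is level: its edges sit at z 68 and 83 mm along the whole length. The tooth hangs right of the striker at pixel (228,232), and the gate is on its stop. The hand touches nothing, so I'm handing the job in.

```bash
python3 -c "
from plant import r
print(r.finish_job())"
```

```text
the job is handed in; nothing more can be done
None
```

The cutting die is fully inside the locker, the gate is closed against its stop with the latch level behind the striker, the rivet jar, spool and wax block were left alone, and the job was handed in at about 19.5 s.

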